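Slide the preamp through the gap between two mixers

ROBOT

A 6-joint arm with a two-finger parallel gripper is mounted at the origin on the work surface. World frame = base frame: x ahead of the robot, y to its left, z up, the work surface at z = 0. Lengths are in m, angles in degrees, forces in N, time in s.
With the tool pointing down it reaches from about 0.375 to 0.975 m from the base axis. Payload 3.8 kg.
Tool frame: the origin (TCP) lies on the front face of the gripper's body, between the roots of the fingers; the fingertips stand 64 mm ahead of it and the grasp point (between the pads) lies 45 mm ahead of it; z points along the fingers, y is the direction in which the jaws open and shut (so a half turn about z gives the same grasp; the last joint's range is limited). The gripper opens to 88 mm and grips with 3 to 60 N. Pads are 18 mm wide; open, the fingers measure 123 mm over their backs; the gripper's body (75 mm by 187 mm) begins 45 mm behind the grasp point.
Start: joints at [71.683, 15.12, 91.902, -0, 72.978, -2.114], TCP at [0.188, 0.648, 0.303] pointing down, gripper open.
Joint ranges: [-150.88, 150.88], [-54.13, 125.18], [17.81, 147.31], [-75.09, 255.09], [0, 152.58], [-146.25, 146.25]. Speed limits (degrees/s): [147.25, 147.25, 180, 180, 180, 180].

INTERFACE

Orientations are given as [roll, pitch, yaw] about the fixed x, y, z axes, in that order (R = Rz(yaw) Ry(pitch) Rx(roll)).
In Python, from cell import ctrl gives the robot as it stands.
- The arm moves only by the shell command python3 -m inch 'ROWS'. ROWS is JSON, a list of rows, each an object of numbers: "grip": the finger opening in mm, from 0 to 88.1; "tx", "ty", "tz": the shift along the tool's x, y, z in mm; "wx", "wy", "wz": the turn, a rotation vector about the tool's x, y, z in degrees. In form: [{"grip": .., "tx": .., "ty": .., "tz": .., "wx": .., "wy": .., "wz": ..}, ...]. A call has exactly 5 rows; each row is the pose to reach, as a shift and turn from the pose commanded when the call began, along the tool's axes at that moment; what a row does not reach only later rows make up. A row lasts 1/8 s, in which the tool goes at most 62.5 mm and 10.7 degrees, less where a joint would pass 70% of its speed; a pose out of reach is approached as far as the arm can. A call with a gripper value outside its range is refused whole. The fingers move at their own pace and stop on an object; the grip force is fixed at half the most. Time passes only in rows, so rows that repeat a pose let the fingers close, or fill a call up. It gives the time, the measured TCP pose, the force and the opening at its end, in the units of the state.
- ctrl.get_state(): the state, without advancing time (a new reading comes with each control period).
- ctrl.capture(name): name is "scene" or "top"; returns a dict with "frame" (384x512x3 uint8, blue, green, red), "fov_y" (degrees; the focal length in pixels is half the picture's height over the tangent of half this angle, whatever the lens; pixels are square), "cx", "cy" (the principal point, pixels), "dist" ([k1, k2, p1, p2, k3] as OpenCV has them; the pictures are not rectified), "rvec" (rotation vector, rad) and "tvec" (3), from world to camera coordinates, as OpenCV has them. Camera axes: x right, y down, z forward; pixel columns grow to the right and rows downward; lengths in m; the calibration is good to about 2 mm. A picture is of the moment at which its call begins. There is no depth.
- ctrl.sign_off(): hands the job in, once; it reports no verdict.
Trained networks look in a picture, given as the dict that the camera call returned (one of the last four; its "shot" number tells which), for a name from the list of things; names that differ only in an ending like _2 or _b are one class to them, and where a whole thing is asked for, a point or a joint stands for the part that bears it (a point fixed in the world has none). Each returns a list of dicts, best first, with "score" (0 to 1); they miss things now and then, are a little off and sometimes report something else, mostly with a low value. They report only what shows in the picture. A call takes as long as a camera call. They do not tell look-alikes from the thing itself.
- ctrl.silhouettes(picture, name): "pixels" (384x512 bool, what is visible of it) and "rect" ([left, top, right, bottom] in pixels, round what is visible of it).
The state is a dict: "t": time; "joint_pos": joint angles; "joint_vel": joint speeds; "joint_efforts": joint torques, N m; "position": TCP position; "tool_rot": TCP orientation; "wrist_force": force on the tool from outside, world axes, zero at the start; "wrist_torque": the same for the moment, N m; "gripper_width": finger opening in m.
Only numpy, scipy, OpenCV 4.12 (cv2) and the standard library are available. Lean on these libraries where they do the work, as an engineer would, in place of code of your own. Each camera call takes 0.05 s, during which the arm holds its last target.

TASK

Push the flat aluminium preamp box along the table through the narrow gap between the two fixed mixers, until it sits squarely against the stop rail behind them. Keep it flat on the table the whole way, without lifting or tipping it, and leave the tape roll, the record weight and the cartridge case where they are.

Things in the scene. Friction and masses are not known exactly. Their poses are not given: they have to be found in the camera images.
- station: Fixed set: two low mixers side by side with a gap between, and a stop rail behind, all bolted down. Origin: table level, middle of the gap. Its x axis points through the gap towards the rail, the way the preamp goes (roughly world -y, robot's left to right); y across the gap; z up. Gap 80 mm wide (y -40 to 40), 90 mm long (x -45 to 45). Pose differs from run to run.
- mixer (a point): Centre of the top face of one of the two identical black mixers with wooden side cheeks; axes as the set. Each is 130 mm along y (|y| 40 to 170 mm in the set's frame), 90 mm along x and 38 mm high, knobs up to 48 mm. The other mixer mirrors it across the gap.
- rail (a point): Middle of the top edge of the low aluminium stop rail, on the face towards the gap (x = 160, y = 0, z = 15 mm in the set's frame); axes as the set. The rail is 240 mm long along y, 20 mm thick, 15 mm high.
- preamp: Loose aluminium box with dark ends: 110 (x) x 74 (y) x 34 mm high, 0.3-0.6 kg. Origin: centre of underside, z up. Starts 140-180 mm before the gap's middle, up to 40 mm off its centre line, +x end towards the gap within 0.4 rad. Goes through lengthwise, 3 mm spare each side; against the rail its centre is at x = 105 mm in the set's frame. Stays where a slow push leaves it.
- tape: Bystander: roll of blue tape lying flat, 96 mm outside diameter, 24 mm high; origin at the centre of its underside. Leave it alone.
- weight: Bystander: round steel record weight with a narrower top, 74 mm diameter, 42 mm high, beyond the rail; origin at the centre of its underside. Leave it alone.
- cart: Bystander: small black cartridge case, 52 x 36 x 28 mm, beyond the rail; origin at the centre of its underside. Leave it alone.
There are look-alikes about, which are no part of the job. What is shaped like the preamp but green or turquoise is not meant.

How it is judged:
By the outcome, as a careful person would: the job done as asked, in the order asked, and still so for the second after the job is handed in, with the robot touching nothing.
It also fails if it takes over 72 s, if anything falls off the work surface, if the arm or the gripper's body presses on something with over 40 N, if the wrist force passes 120 N, or if a joint passes its speed limit or range.

## Working session

There is one attempt and no reset: what is moved stays moved. The work goes in short steps, Python scripts to look and compute and a shell command to move; the robot and the scene stay as the last step left them, time stands still between calls to the robot, and variables do not carry over. Pictures are saved under pics/ and viewed, and the job is handed in when it is done.

```bash
ls; mkdir -p pics; cat > h.py <<'E'
import numpy as np, cv2
from cell import ctrl
def K(p):
    h,w=p["frame"].shape[:2]; f=h/2/np.tan(np.radians(p["fov_y"])/2)
    return np.array([[f,0,p["cx"]],[0,f,p["cy"]],[0,0,1.]])
def proj(p,X):
    return cv2.projectPoints(np.asarray(X,float).reshape(-1,1,3),np.array(p["rvec"],float),np.array(p["tvec"],float),K(p),np.array(p["dist"],float))[0].reshape(-1,2)
def back(p,uv,z):
    u=cv2.undistortPoints(np.asarray(uv,float).reshape(-1,1,2),K(p),np.array(p["dist"],float)).reshape(-1,2)
    R=cv2.Rodrigues(np.array(p["rvec"],float))[0]; t=np.array(p["tvec"],float).reshape(3)
    d=np.c_[u,np.ones(len(u))]@R; c=-R.T@t
    s=(z-c[2])/d[:,2]; return c+s[:,None]*d
E
python3 - <<'E'
from h import *
import pickle
for n in ["scene","top"]:
    p=ctrl.capture(n); cv2.imwrite(f"pics/{n}0.png",p["frame"]); pickle.dump(p,open(n+"0.pkl","wb"))
    for k in ["preamp","mixer","rail","station","tape","weight","cart"]:
        try:
            for s in ctrl.silhouettes(p,k): print(n,k,round(s["score"],2),s["rect"])
        except Exception as e: print(n,k,e)
print(ctrl.get_state())
E
```

```text
pics
scene preamp 0.98 [308.1, 281.8, 360.0, 322.2]
scene preamp 0.97 [321.3, 188.8, 362.6, 218.6]
scene preamp 0.91 [269.3, 208.6, 324.0, 248.9]
scene preamp 0.21 [193.0, 153.7, 313.5, 235.4]
scene mixer 0.82 [194.0, 155.3, 313.1, 231.4]
scene rail 0.75 [190.3, 152.1, 309.2, 230.8]
scene station 0.94 [192.5, 156.7, 311.0, 233.6]
scene station 0.66 [231.3, 255.6, 271.0, 290.2]
scene tape 0.69 [232.4, 255.2, 270.0, 291.5]
scene weight 0.73 [173.2, 157.4, 200.4, 177.0]
scene cart 0.48 [219.1, 143.9, 230.3, 160.6]
scene cart 0.26 [192.0, 151.8, 308.0, 235.3]
top preamp 0.85 [194.0, 258.4, 226.9, 304.7]
top preamp 0.8 [183.8, 198.7, 229.6, 228.1]
top preamp 0.74 [99.0, 158.4, 150.7, 212.1]
top mixer 0.95 [243.4, 140.0, 348.7, 278.5]
top rail 0.55 [245.3, 143.6, 349.9, 278.2]
top rail 0.28 [355.5, 205.5, 378.4, 225.0]
top station 0.68 [241.9, 142.9, 348.3, 276.8]
top tape 0.96 [170.1, 127.4, 210.1, 163.0]
top tape 0.54 [183.7, 196.5, 229.8, 229.8]
top weight 0.82 [347.5, 144.7, 377.3, 176.4]
top weight 0.74 [174.4, 126.9, 213.5, 165.1]
top cart 0.6 [354.5, 206.7, 379.8, 224.2]
{'t': 0.8, 'joint_pos': array([ 7.16821486e+01,  1.51180228e+01,  9.19016799e+01,  7.65496040e-04,
        7.29783399e+01, -2.11372994e+00]), 'joint_vel': array([ 0.02538203,  0.09321887,  0.01480421,  0.01006442, -0.01659402,
        0.03635151]), 'joint_efforts': array([-1.74623092e-04, -5.01969695e+01, -3.57230723e+01,  7.30105187e-02,
        1.78773701e-02,  6.77714866e-06]), 'position': array([0.18835721, 0.64818276, 0.30274028]), 'tool_rot': array([ 1.79998017e+02, -6.59279306e-04,  1.63795654e+02]), 'wrist_force': array([ 0.43839114, -0.12619318,  0.23544283]), 'wrist_torque': array([-0.00848711, -0.01724805, -0.00063494]), 'gripper_width': 0.08798737303218211}
```

```bash
python3 - <<'E'
import cv2
a=cv2.imread("pics/top0.png")[110:320,85:395]; cv2.imwrite("pics/t0c.png",cv2.resize(a,None,fx=2.5,fy=2.5,interpolation=cv2.INTER_CUBIC))
a=cv2.imread("pics/scene0.png")[130:330,160:380]; cv2.imwrite("pics/s0c.png",cv2.resize(a,None,fx=2.9,fy=2.9,interpolation=cv2.INTER_CUBIC))
E
```

```text
(no output)
```

View pics/t0c.png

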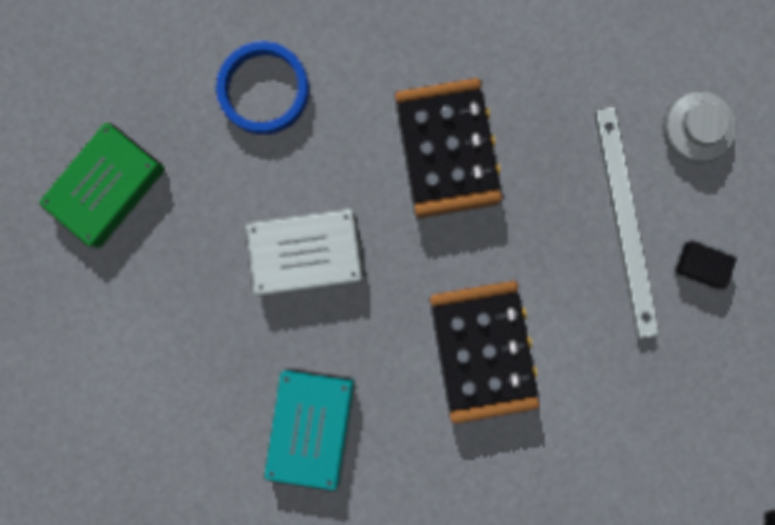

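View pics/s0c.png

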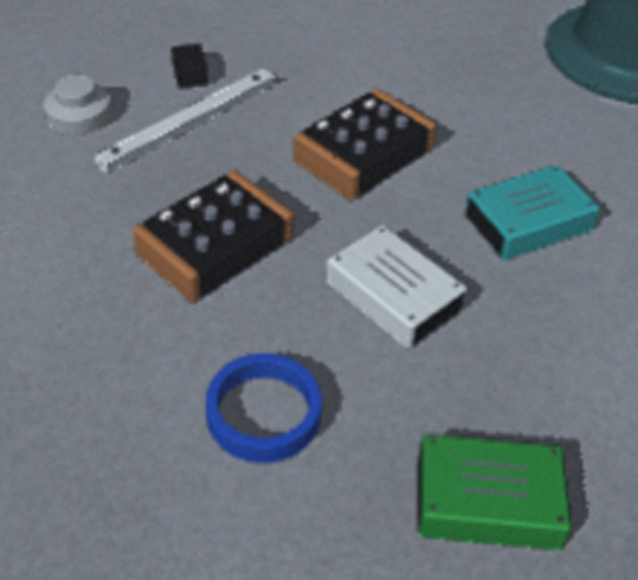

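The three preamp-shaped candidates in the top view are silver (207,212), green (125,185) and turquoise (209,281). The crop confirms that only the silver box has an aluminium top and dark ends, and it sits just before the gap, so it is the preamp. Next I'll fit the poses.

```bash
cat > fit.py <<'E'
from h import *
from scipy.optimize import minimize
def boxpts(x0,x1,y0,y1,z0,z1): return np.array([[x,y,z] for x in(x0,x1) for y in(y0,y1) for z in(z0,z1)])/1000
def tf(q,P):
    c,s=np.cos(q[2]),np.sin(q[2]); return np.c_[P[:,0]*c-P[:,1]*s+q[0],P[:,0]*s+P[:,1]*c+q[1],P[:,2]]
S=8
def hullmask(p,P):
    m=np.zeros((384*2,512*2),np.uint8)
    uv=cv2.convexHull((proj(p,P)*1).astype(np.float32)).reshape(-1,2)
    cv2.fillConvexPoly(m,np.round((uv*2+0.5)*256).astype(np.int32),255,cv2.LINE_AA,8)
    return cv2.resize(m,(512,384),interpolation=cv2.INTER_AREA).astype(float)/255
def fit(views,parts,q0,step=(.01,.01,.1)):
    # views: list of (pic, softmask)
    def cost(q):
        e=0
        for p,m in views:
            r=np.zeros((384,512))
            for P in parts: r=np.maximum(r,hullmask(p,tf(q,P)))
            e+=((r-m)**2).sum()
        return e
    q=np.array(q0,float)
    for k in (1,.4,.15):
        sx=np.vstack([q]+[q+np.eye(3)[i]*step[i]*k for i in range(3)])
        r=minimize(cost,q,method="Nelder-Mead",options=dict(initial_simplex=sx,xatol=1e-5,fatol=1e-3,maxiter=200)); q=r.x
    return q,r.fun
E
python3 - <<'E'
from fit import *
import pickle
P={n:pickle.load(open(n+"0.pkl","rb")) for n in("scene","top")}
for n,c in (("scene",(345,270)),("top",(207,212))):
    pass
t=P["top"]; s=P["scene"]
# approximations from crop: px = 85+u/2.5, 110+v/2.5
f=lambda u,v:(85+u/2.5,110+v/2.5)
pts=back(t,[f(304,250)],.034); print("preamp",pts)
e=back(t,[f(254,258),f(356,246)],.034); print(e)
r=back(t,[f(600,108),f(642,338)],.015); print("rail front",r)
for nm,uv,z in(("tape",f(262,87),.024),("weight",f(700,125),.042),("cart",f(706,264),.028)): print(nm,back(t,[uv],z))
for n,b in (("top",[(304,250),(304,238),(450,95),(450,150),(622,225),(350,40),(650,50)]),):
    for u,v in b:
        x,y=f(u,v); print(u,v,t["frame"][int(y),int(x)], cv2.cvtColor(t["frame"],cv2.COLOR_BGR2HSV)[int(y),int(x)])
print([p["tvec"] for p in P.values()],[K(p)[0,0] for p in P.values()])
E
```

```text
preamp [[0.49983465 0.1640643  0.034     ]]
[[0.49141218 0.2142762  0.034     ]
 [0.50422688 0.11185647 0.034     ]]
rail front [[ 0.65134404 -0.13949411  0.015     ]
 [ 0.41281882 -0.17998473  0.015     ]]
tape [[0.66886729 0.21245077 0.024     ]]
weight [[ 0.62917242 -0.23685368  0.042     ]]
cart [[ 0.48822289 -0.24391438  0.028     ]]
304 250 [146 142 135] [101  19 146]
304 238 [155 152 143] [ 98  20 155]
450 95 [27 24 26] [140  28  27]
450 150 [37 33 32] [114  34  37]
622 225 [179 177 167] [ 95  17 179]
350 40 [129 123 119] [108  20 129]
650 50 [129 122 119] [111  20 129]
[array([ 0.43320778, -0.14768937,  1.27855461]), array([0.03246567, 0.54139915, 0.90855468])] [np.float64(356.558831421107), np.float64(368.1508991889877)]
```

```bash
cat > ed.py <<'E'
from fit import *
def grad(p):
    g=cv2.GaussianBlur(p["frame"],(0,0),0.8).astype(np.float32)
    gx=cv2.Sobel(g,cv2.CV_32F,1,0);gy=cv2.Sobel(g,cv2.CV_32F,0,1)
    return np.minimum(np.sqrt((gx**2+gy**2).max(2)),250.)
def rect(x0,x1,y0,y1,z,n=50):
    a=np.linspace(0,1,n)[:,None]; C=np.array([[x0,y0,z],[x1,y0,z],[x1,y1,z],[x0,y1,z]])/1000
    return np.vstack([C[i]*(1-a)+C[(i+1)%4]*a for i in range(4)])
PRE=rect(-55,55,-37,37,34)
ST=np.vstack([rect(-45,45,40,170,38),rect(-45,45,-170,-40,38),rect(160,180,-120,120,15)])
def efit(pics,M,q0):
    G=[(p,grad(p)) for p in pics]
    def cost(q):
        e=0
        for p,g in G:
            uv=proj(p,tf(q,M)).astype(np.float32)
            e-=cv2.remap(g,uv[:,0].reshape(-1,1),uv[:,1].reshape(-1,1),cv2.INTER_LINEAR).mean()
        return e
    best=None
    rng=np.random.default_rng(0)
    for k in range(25):
        q=np.array(q0)+(rng.uniform(-1,1,3)*[.008,.008,.06] if k else 0)
        sx=np.vstack([q]+[q+np.eye(3)[i]*[.003,.003,.02][i] for i in range(3)])
        r=minimize(cost,q,method="Nelder-Mead",options=dict(initial_simplex=sx,xatol=1e-5,fatol=1e-3))
        if best is None or r.fun<best.fun: best=r
    return best.x,best.fun
def rel(st,q):
    d=q[:2]-st[:2];c,s=np.cos(st[2]),np.sin(st[2])
    return (d[0]*c+d[1]*s)*1000,(-d[0]*s+d[1]*c)*1000,np.degrees(q[2]-st[2])
def over(p,items,name,roi,k):
    im=cv2.resize(p["frame"],None,fx=k,fy=k,interpolation=cv2.INTER_CUBIC)
    for q,M in items:
        for u,v in proj(p,tf(q,M)): cv2.circle(im,(int(round((u+.5)*k)),int(round((v+.5)*k))),0,(0,0,255),-1)
    x0,y0,x1,y1=[int(a*k) for a in roi]; cv2.imwrite(name,im[y0:y1,x0:x1])
E
python3 - <<'E'
from ed import *
import pickle
P={n:pickle.load(open(n+"0.pkl","rb")) for n in("scene","top")}
for pics in (["top"],["scene"],["top","scene"]):
    L=[P[n] for n in pics]
    st,e=efit(L,ST,[.505,-.002,np.radians(-80.4)]); q,e2=efit(L,PRE,[.499,.163,np.radians(-82.9)])
    print(pics,st.round(4),np.degrees(st[2]),e,q.round(4),np.degrees(q[2]),e2,rel(st,q))
over(P["top"],[(st,ST),(q,PRE)],"pics/o_t.png",(160,130,390,290),3)
over(P["scene"],[(st,ST),(q,PRE)],"pics/o_s.png",(180,140,380,260),3.5)
E
```

```text
['top'] [ 0.5047  0.0023 -1.3953] -79.94634108429186 -183.95652770996094 [ 0.4993  0.1664 -1.4234] -81.5573634853764 -175.98550415039062 (np.float64(-162.43546228780966), np.float64(23.34967046795905), np.float64(-1.6110224010845449))
['scene'] [ 0.4976  0.0028 -1.3807] -79.10588515536985 -137.0868377685547 [ 0.5018  0.1693 -1.4086] -80.70556478307563 -181.5225372314453 (np.float64(-162.618683792676), np.float64(35.61084889145), np.float64(-1.5996796277057788))
['top', 'scene'] [ 0.5052  0.0028 -1.3955] -79.95352159434441 -312.2890625 [ 0.5003  0.1672 -1.4225] -81.50314272839117 -342.73175048828125 (np.float64(-162.7343092360209), np.float64(23.783371973129036), np.float64(-1.5496211340467623))
```

View pics/o_t.png

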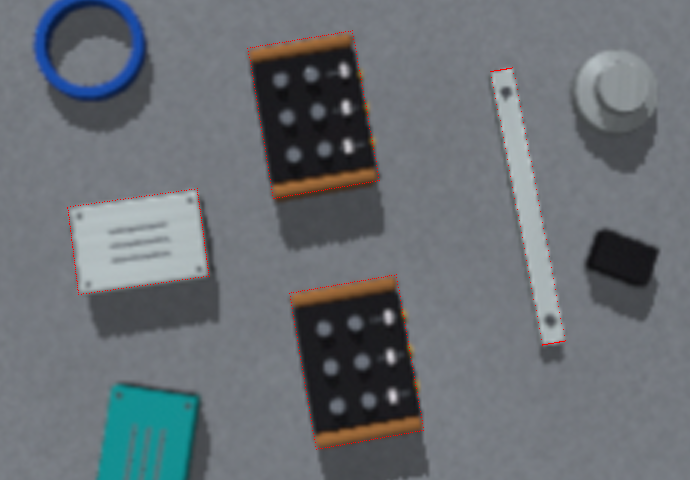

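View pics/o_s.png

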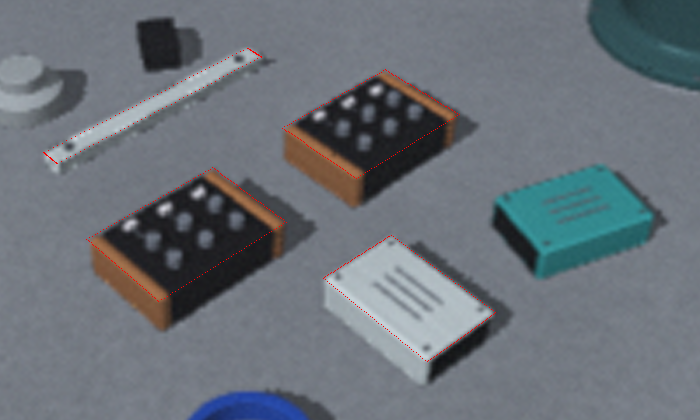

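The fit lies on the edges in both views. In the station frame the preamp is at x≈-163 and y≈+24 mm, turned -1.5°. I plan two pushes: one sideways with both fingers on the long side to centre and square it, then one from behind through the gap.

```bash
cat > go.py <<'E'
import sys; from h import *
ST0=np.array([.5052,.0028,np.radians(-79.95)])
def go(sx,sy,z,yawrel):
    # yawrel: desired tool yaw minus station yaw (deg)
    s=ctrl.get_state(); c,n=np.cos(ST0[2]),np.sin(ST0[2])
    T=np.array([ST0[0]+(sx*c-sy*n)/1e3,ST0[1]+(sx*n+sy*c)/1e3,z/1e3])
    r=np.radians(s["tool_rot"]); from scipy.spatial.transform import Rotation as Ro
    R=Ro.from_euler("xyz",r); d=R.inv().apply(T-s["position"])*1e3
    Rt=Ro.from_euler("xyz",[180,0,np.degrees(ST0[2])+yawrel],degrees=True)
    w=np.degrees((R.inv()*Rt).as_rotvec())
    p=s["position"]-[ST0[0],ST0[1],0]
    print("t",round(s["t"],2),"st xy z",((p[0]*c+p[1]*n)*1e3).round(1),((-p[0]*n+p[1]*c)*1e3).round(1),(p[2]*1e3).round(1),"F",s["wrist_force"].round(1),"grip",round(s["gripper_width"]*1e3,1))
    print("shift",d.round(1),"turn",w.round(2))
if __name__=="__main__": go(*map(float,sys.argv[1:5]))
E
python3 go.py -162.7 84 303 -90; python3 go.py -162.7 84 303 270
```

```text
t 0.8 st xy z -690.8 -199.4 302.7 F [ 0.4 -0.1  0.2] grip 88.0
shift [-4.877e+02 -3.483e+02 -3.000e-01] turn [  0.    -0.   -26.25]
t 0.8 st xy z -690.8 -199.4 302.7 F [ 0.4 -0.1  0.2] grip 88.0
shift [-4.877e+02 -3.483e+02 -3.000e-01] turn [  0.    -0.   -26.25]
```

```bash
python3 -m inch '[{"grip":60,"tx":-49,"ty":-35,"tz":0,"wx":0,"wy":0,"wz":-3},{"grip":60,"tx":-98,"ty":-70,"tz":0,"wx":0,"wy":0,"wz":-8},{"grip":60,"tx":-147,"ty":-105,"tz":0,"wx":0,"wy":0,"wz":-14},{"grip":60,"tx":-196,"ty":-140,"tz":0,"wx":0,"wy":0,"wz":-20},{"grip":60,"tx":-245,"ty":-175,"tz":0,"wx":0,"wy":0,"wz":-26.25}]'; python3 go.py -162.7 84 200 -90
```

```text
t: 1.42
position: [0.3757, 0.4102, 0.303]
tool_rot: [180.0, 0.0, -169.7]
wrist_force: [1.0, -0.2, 0.5]
gripper_width: 0.0598
t 1.43 st xy z -423.8 -56.4 303.0 F [ 1.  -0.2  0.5] grip 59.8
shift [-139.3 -261.6  103. ] turn [0.03 0.05 0.22]
```

```bash
python3 -m inch '[{"grip":60,"tx":-28,"ty":-52,"tz":10,"wx":0,"wy":0,"wz":0},{"grip":60,"tx":-56,"ty":-104,"tz":30,"wx":0,"wy":0,"wz":0},{"grip":60,"tx":-84,"ty":-156,"tz":50,"wx":0,"wy":0,"wz":0},{"grip":60,"tx":-112,"ty":-208,"tz":75,"wx":0,"wy":0,"wz":0},{"grip":60,"tx":-139,"ty":-261,"tz":103,"wx":0,"wy":0,"wz":0}]'; python3 go.py -162.7 84 74 -90
```

```text
t: 2.05
position: [0.556, 0.181, 0.2018]
tool_rot: [180.0, 0.1, -170.0]
wrist_force: [0.0, 0.6, -0.8]
gripper_width: 0.0603
t 2.05 st xy z -166.6 81.1 201.8 F [ 0.   0.6 -0.8] grip 60.3
shift [ -2.7  -3.9 127.8] turn [ 0.02  0.11 -0.01]
```

```bash
python3 -m inch '[{"grip":60,"tx":0,"ty":0,"tz":40,"wx":0,"wy":0,"wz":0},{"grip":60,"tx":0,"ty":0,"tz":80,"wx":0,"wy":0,"wz":0},{"grip":60,"tx":0,"ty":0,"tz":110,"wx":0,"wy":0,"wz":0},{"grip":60,"tx":0,"ty":0,"tz":126,"wx":0,"wy":0,"wz":0},{"grip":60,"tx":0,"ty":0,"tz":126,"wx":0,"wy":0,"wz":0}]'; python3 go.py -162.7 84 74 -90
```

```text
t: 2.68
position: [0.5538, 0.1824, 0.0748]
tool_rot: [-180.0, -0.1, -169.9]
wrist_force: [-0.5, -0.4, 0.2]
gripper_width: 0.0599
t 2.67 st xy z -168.3 79.2 74.8 F [-0.5 -0.4  0.2] grip 59.9
shift [-4.8 -5.6  0.8] turn [-0.01 -0.13  0.  ]
```

```bash
python3 - <<'E'
from h import *
for n,r in(("top",(160,130,300,250)),("scene",(230,140,380,260))):
    p=ctrl.capture(n);x0,y0,x1,y1=r
    cv2.imwrite(f"pics/{n}1.png",cv2.resize(p["frame"][y0:y1,x0:x1],None,fx=4,fy=4,interpolation=cv2.INTER_CUBIC))
E
```

```text
(no output)
```

View pics/scene1.png

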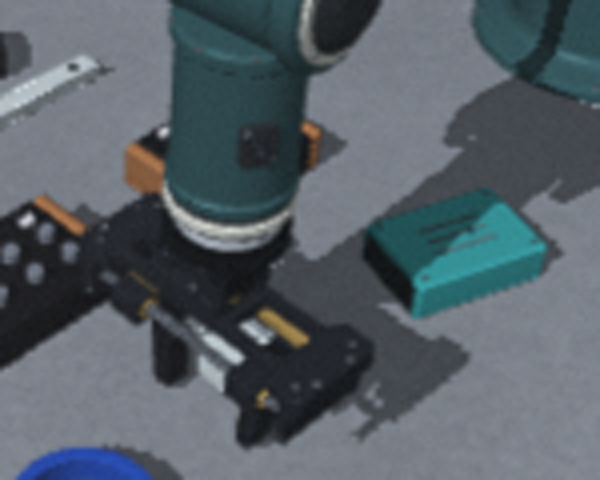

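The scene view shows both fingers low on the free side of the preamp, clear of the tape at lower left. Now a slow sideways push.

```bash
python3 -m inch '[{"grip":60,"tx":3,"ty":-5.5,"tz":0,"wx":0,"wy":0,"wz":0},{"grip":60,"tx":7,"ty":-5.5,"tz":0,"wx":0,"wy":0,"wz":0},{"grip":60,"tx":11,"ty":-5.5,"tz":0,"wx":0,"wy":0,"wz":0},{"grip":60,"tx":15,"ty":-5.5,"tz":0,"wx":0,"wy":0,"wz":0},{"grip":60,"tx":19,"ty":-5.5,"tz":0,"wx":0,"wy":0,"wz":0}]'; python3 -m inch '[{"grip":60,"tx":3,"ty":0,"tz":0,"wx":0,"wy":0,"wz":0},{"grip":60,"tx":6,"ty":0,"tz":0,"wx":0,"wy":0,"wz":0},{"grip":60,"tx":9,"ty":0,"tz":0,"wx":0,"wy":0,"wz":0},{"grip":60,"tx":12,"ty":0,"tz":0,"wx":0,"wy":0,"wz":0},{"grip":60,"tx":14,"ty":0,"tz":0,"wx":0,"wy":0,"wz":0}]'; python3 go.py -162.7 46 74 -90
```

```text
t: 3.4
position: [0.5377, 0.174, 0.0767]
tool_rot: [180.0, 0.2, -169.9]
wrist_force: [2.3, 0.5, 2.7]
gripper_width: 0.0599
t: 4.03
position: [0.5228, 0.1713, 0.0757]
tool_rot: [-180.0, -0.0, -170.0]
wrist_force: [2.3, 0.5, 1.6]
gripper_width: 0.0598
t 4.03 st xy z -162.9 46.7 75.7 F [2.3 0.5 1.6] grip 59.8
shift [ 0.7 -0.2  1.7] turn [-0.   -0.01 -0.  ]
```

```bash
python3 -m inch '[{"grip":60,"tx":-10,"ty":0,"tz":0,"wx":0,"wy":0,"wz":0},{"grip":60,"tx":-12,"ty":0,"tz":-20,"wx":0,"wy":0,"wz":0},{"grip":40,"tx":-12,"ty":0,"tz":-60,"wx":0,"wy":0,"wz":0},{"grip":36,"tx":-5,"ty":20,"tz":-100,"wx":0,"wy":0,"wz":10},{"grip":36,"tx":5,"ty":40,"tz":-110,"wx":0,"wy":0,"wz":20}]'; python3 go.py -255 0 180 180
```

```text
t: 4.65
position: [0.5124, 0.2106, 0.1884]
tool_rot: [179.9, 0.2, 169.7]
wrist_force: [0.5, 0.0, 0.1]
gripper_width: 0.0359
t 4.65 st xy z -203.3 43.3 188.4 F [0.5 0.  0.1] grip 35.9
shift [58.6 33.3  8.3] turn [ 0.17  0.07 69.62]
```

```bash
python3 -m inch '[{"grip":36,"tx":12,"ty":10,"tz":0,"wx":0,"wy":0,"wz":10},{"grip":36,"tx":24,"ty":18,"tz":0,"wx":0,"wy":0,"wz":20},{"grip":36,"tx":36,"ty":25,"tz":0,"wx":0,"wy":0,"wz":30},{"grip":36,"tx":48,"ty":30,"tz":0,"wx":0,"wy":0,"wz":40},{"grip":36,"tx":58,"ty":33,"tz":0,"wx":0,"wy":0,"wz":50}]'; python3 -m inch '[{"grip":36,"tx":0,"ty":0,"tz":0,"wx":0,"wy":0,"wz":10},{"grip":36,"tx":0,"ty":0,"tz":0,"wx":0,"wy":0,"wz":19.7},{"grip":36,"tx":0,"ty":0,"tz":0,"wx":0,"wy":0,"wz":19.7},{"grip":36,"tx":0,"ty":0,"tz":0,"wx":0,"wy":0,"wz":19.7},{"grip":36,"tx":0,"ty":0,"tz":0,"wx":0,"wy":0,"wz":19.7}]'; python3 go.py -255 0 74 180
python3 - <<'E'
from ed import *
st=[.5052,.0028,np.radians(-79.95)]
t=ctrl.capture("top");s=ctrl.capture("scene")
for L in([t],[s],[t,s]):
    q,e=efit(L,PRE,[.477,.163,np.radians(-80)]); print(q,e,np.round(rel(np.array(st),q),2))
over(t,[(q,PRE),(np.array(st),ST)],"pics/o_t2.png",(160,130,350,290),4)
over(s,[(q,PRE),(np.array(st),ST)],"pics/o_s2.png",(230,140,400,280),4)
E
```

```text
t: 5.28
position: [0.4586, 0.2524, 0.1848]
tool_rot: [-179.8, -0.0, 119.7]
wrist_force: [0.7, 0.3, -1.0]
gripper_width: 0.0358
t: 5.9
position: [0.4596, 0.2523, 0.1856]
tool_rot: [-180.0, 0.0, 100.4]
wrist_force: [-0.1, 0.5, 0.7]
gripper_width: 0.0363
t 5.9 st xy z -253.6 -1.4 185.6 F [-0.1  0.5  0.7] grip 36.3
shift [  1.4   1.4 111.6] turn [-0.04  0.01  0.38]
[ 0.4756414   0.16124086 -1.39179023] -181.11883544921875 [-161.17   -1.46    0.21]
[ 0.47836456  0.16416336 -1.38126651] -185.94366455078125 [-163.57    1.74    0.81]
[ 0.47644061  0.1620318  -1.3924852 ] -349.89691162109375 [-161.81   -0.53    0.17]
```

View pics/o_t2.png

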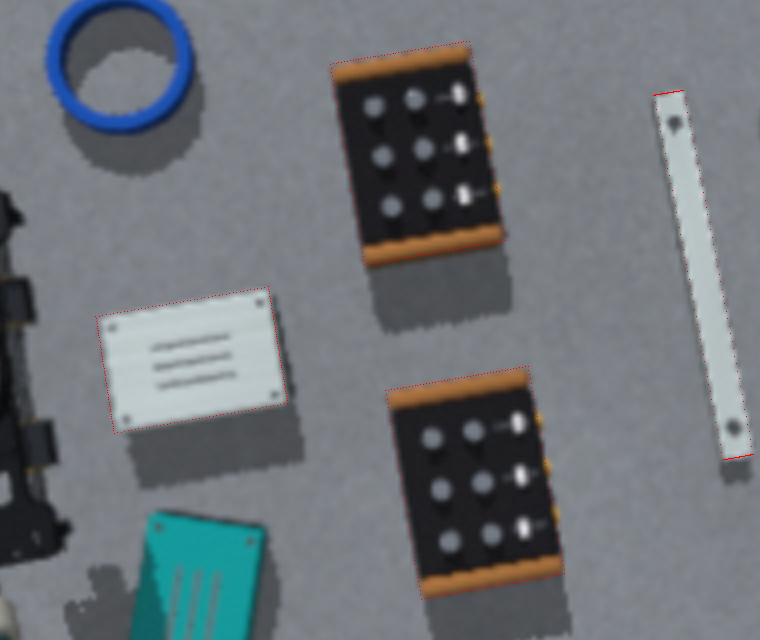

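View pics/o_s2.png

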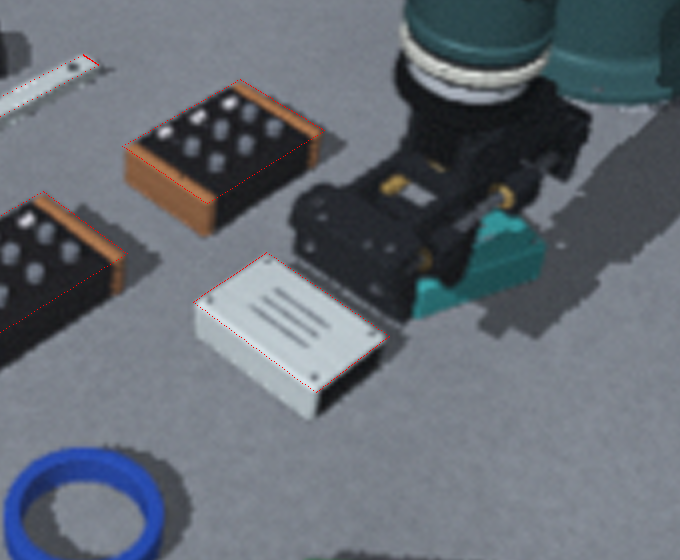

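The top view shows the preamp squared up at about (190,360) in the crop, in line with the gap, at station y≈-0.5 mm and yaw 0.2°. Next I lower the fingers behind it.

```bash
python3 -m inch '[{"grip":36,"tx":1,"ty":1.4,"tz":30,"wx":0,"wy":0,"wz":0.3},{"grip":36,"tx":1,"ty":1.4,"tz":65,"wx":0,"wy":0,"wz":0.3},{"grip":36,"tx":1,"ty":1.4,"tz":95,"wx":0,"wy":0,"wz":0.3},{"grip":36,"tx":1,"ty":1.4,"tz":112,"wx":0,"wy":0,"wz":0.3},{"grip":36,"tx":1,"ty":1.4,"tz":112,"wx":0,"wy":0,"wz":0.3}]'; python3 go.py -226 0 74 180
```

```text
t: 6.62
position: [0.46, 0.2532, 0.0726]
tool_rot: [-179.8, 0.0, 100.1]
wrist_force: [-0.6, 0.3, -0.4]
gripper_width: 0.0358
t 6.62 st xy z -254.5 -0.8 72.6 F [-0.6  0.3 -0.4] grip 35.8
shift [-28.5   0.8  -1.3] turn [-0.16  0.05  0.01]
```

```bash
python3 -m inch '[{"grip":36,"tx":-7,"ty":0.8,"tz":0,"wx":0,"wy":0,"wz":0},{"grip":36,"tx":-13,"ty":0.8,"tz":0,"wx":0,"wy":0,"wz":0},{"grip":36,"tx":-18,"ty":0.8,"tz":0,"wx":0,"wy":0,"wz":0},{"grip":36,"tx":-22,"ty":0.8,"tz":0,"wx":0,"wy":0,"wz":0},{"grip":36,"tx":-26,"ty":0.8,"tz":0,"wx":0,"wy":0,"wz":0}]'; python3 -m inch '[{"grip":36,"tx":-4,"ty":0,"tz":0,"wx":0,"wy":0,"wz":0},{"grip":36,"tx":-8,"ty":0,"tz":0,"wx":0,"wy":0,"wz":0},{"grip":36,"tx":-12,"ty":0,"tz":0,"wx":0,"wy":0,"wz":0},{"grip":36,"tx":-16,"ty":0,"tz":0,"wx":0,"wy":0,"wz":0},{"grip":36,"tx":-20,"ty":0,"tz":0,"wx":0,"wy":0,"wz":0}]';python3 -m inch '[{"grip":36,"tx":-4,"ty":0,"tz":0,"wx":0,"wy":0,"wz":0},{"grip":36,"tx":-8,"ty":0,"tz":0,"wx":0,"wy":0,"wz":0},{"grip":36,"tx":-12,"ty":0,"tz":0,"wx":0,"wy":0,"wz":0},{"grip":36,"tx":-16,"ty":0,"tz":0,"wx":0,"wy":0,"wz":0},{"grip":36,"tx":-20,"ty":0,"tz":0,"wx":0,"wy":0,"wz":0}]'; python3 go.py -180 0 74 180
python3 - <<'E'
from h import *
p=ctrl.capture("top"); cv2.imwrite("pics/t3.png",cv2.resize(p["frame"][130:290,160:360],None,fx=4,fy=4,interpolation=cv2.INTER_CUBIC))
p=ctrl.capture("scene"); cv2.imwrite("pics/s3.png",cv2.resize(p["frame"][140:280,200:370],None,fx=4,fy=4,interpolation=cv2.INTER_CUBIC))
E
```

```text
t: 7.25
position: [0.4664, 0.2279, 0.074]
tool_rot: [180.0, -0.0, 100.0]
wrist_force: [-0.3, -0.1, -0.7]
gripper_width: 0.0356
t: 7.88
position: [0.4698, 0.2084, 0.0739]
tool_rot: [180.0, -0.0, 100.0]
wrist_force: [-1.3, 2.9, 0.9]
gripper_width: 0.0359
t: 8.5
position: [0.4733, 0.1886, 0.0738]
tool_rot: [180.0, -0.0, 100.0]
wrist_force: [-0.9, 2.4, 1.4]
gripper_width: 0.0361
t 8.5 st xy z -188.5 1.0 73.8 F [-0.9  2.4  1.4] grip 36.1
shift [-8.5 -1.  -0.2] turn [ 0.01 -0.   -0.  ]
```

View pics/t3.png

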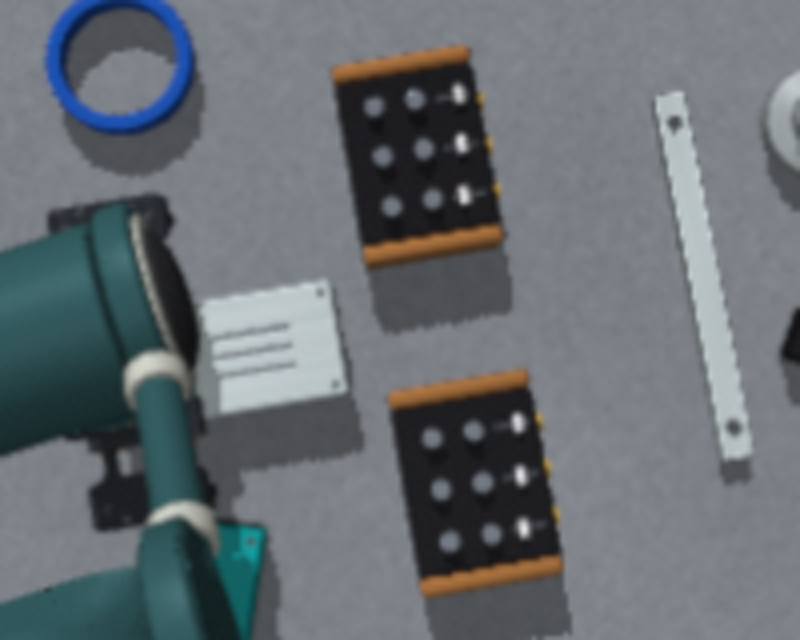

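View pics/s3.png

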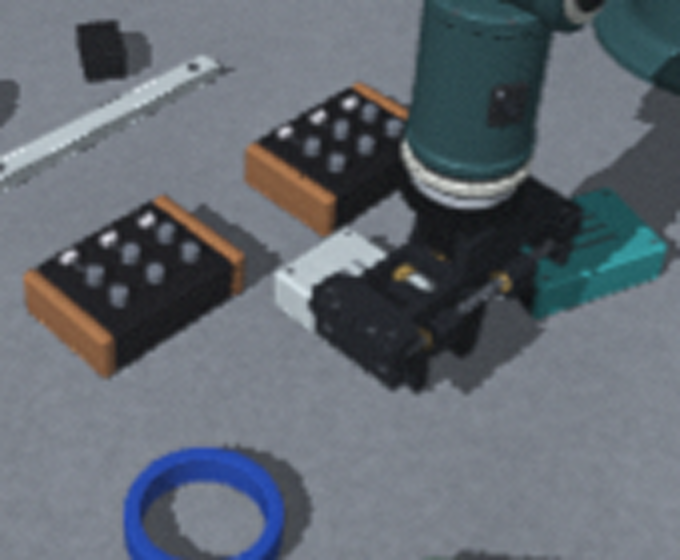

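```bash
cat > ff.py <<'E'
from ed import *
import sys
st=np.array([.5052,.0028,np.radians(-79.95)])
def run(xg,x0,cams=("top",),name=None):
    a=np.linspace(0,1,60)[:,None]; C=np.array([[x0,-37,34],[55,-37,34],[55,37,34],[x0,37,34]])/1000
    M=np.vstack([C[i]*(1-a)+C[i+1]*a for i in range(3)])
    c,s=np.cos(st[2]),np.sin(st[2])
    L=[ctrl.capture(k) for k in cams]
    q,e=efit(L,M,[st[0]+xg/1e3*c,st[1]+xg/1e3*s,st[2]]); print(cams,np.round(rel(st,q),2),e)
    # refine station in the same picture
    s2,e2=efit(L,ST,st); print("st in this pic: rel",np.round(rel(s2,q),2),e2)
    if name: over(L[0],[(q,M),(st,ST)],name,(160,130,360,290),4)
if __name__=="__main__": run(float(sys.argv[1]),float(sys.argv[2]),name=sys.argv[3])
E
python3 ff.py -124 0 pics/t4.png
```

```text
('top',) [-1.239e+02 -1.430e+00  8.000e-02] -207.06964111328125
st in this pic: rel [-1.2426e+02 -8.4000e-01  7.0000e-02] -192.17526245117188
```

View pics/t4.png

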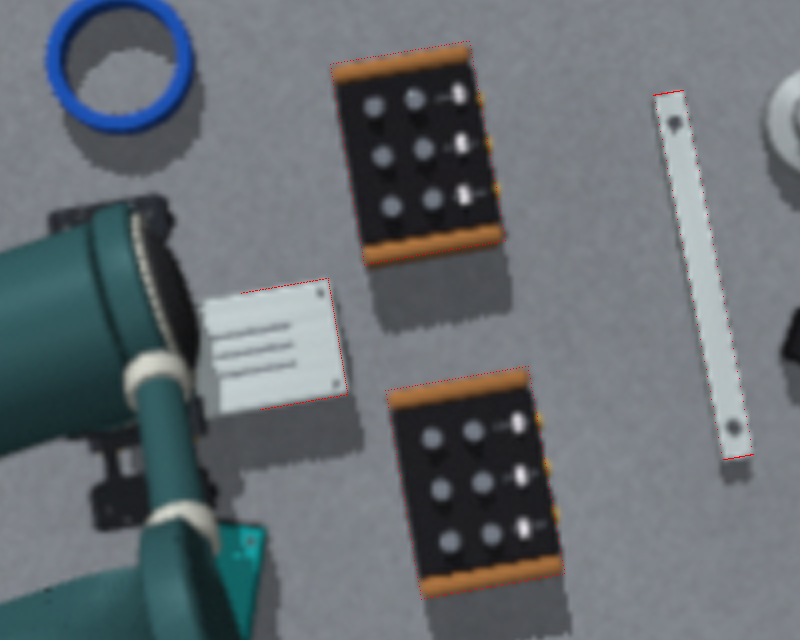

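The box is aligned (y -0.8 mm, yaw 0.07°) with 3 mm to spare each side, so I continue with a slight lateral trim and watch the force.

```bash
python3 -m inch '[{"grip":36,"tx":-4,"ty":0.2,"tz":0,"wx":0,"wy":0,"wz":0},{"grip":36,"tx":-8,"ty":0.4,"tz":0,"wx":0,"wy":0,"wz":0},{"grip":36,"tx":-12,"ty":0.6,"tz":0,"wx":0,"wy":0,"wz":0},{"grip":36,"tx":-16,"ty":0.8,"tz":0,"wx":0,"wy":0,"wz":0},{"grip":36,"tx":-20,"ty":0.8,"tz":0,"wx":0,"wy":0,"wz":0}]';python3 -m inch '[{"grip":36,"tx":-4,"ty":0,"tz":0,"wx":0,"wy":0,"wz":0},{"grip":36,"tx":-8,"ty":0,"tz":0,"wx":0,"wy":0,"wz":0},{"grip":36,"tx":-12,"ty":0,"tz":0,"wx":0,"wy":0,"wz":0},{"grip":36,"tx":-16,"ty":0,"tz":0,"wx":0,"wy":0,"wz":0},{"grip":36,"tx":-20,"ty":0,"tz":0,"wx":0,"wy":0,"wz":0}]'; python3 go.py -180 0 74 180;python3 ff.py -84 0 pics/t5.png
```

```text
t: 9.28
position: [0.4774, 0.1689, 0.0737]
tool_rot: [-180.0, 0.0, 100.0]
wrist_force: [0.3, 1.4, -1.1]
gripper_width: 0.0361
t: 9.9
position: [0.481, 0.1493, 0.0738]
tool_rot: [180.0, 0.0, 100.0]
wrist_force: [-0.1, 0.4, -0.4]
gripper_width: 0.0361
t 9.9 st xy z -148.5 1.7 73.8 F [-0.1  0.4 -0.4] grip 36.1
shift [31.5 -1.7 -0.2] turn [ 0.  0. -0.]
('top',) [-84.     0.23  -0.92] -224.30210876464844
st in this pic: rel [-84.39   0.79  -0.91] -190.24961853027344
```

View pics/t5.png

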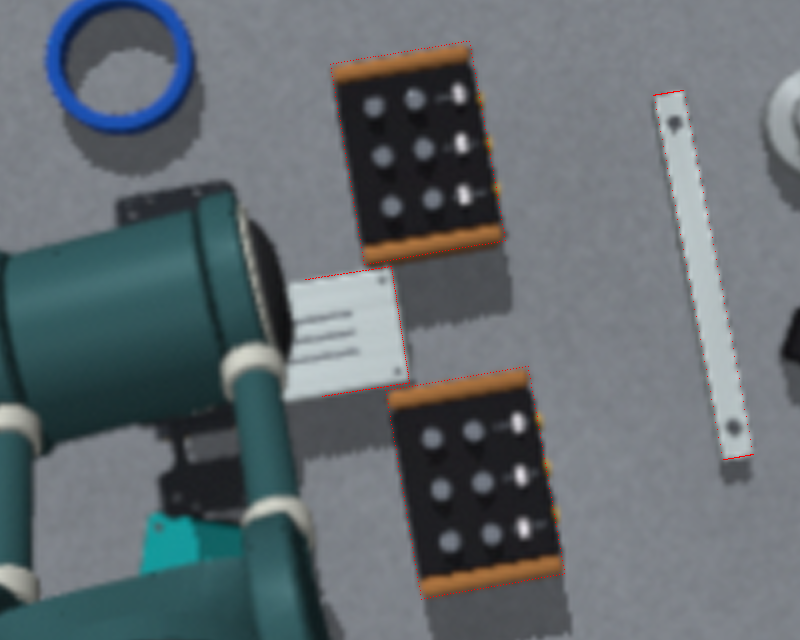

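The nose has entered the gap centred (front edge y≈0) and forces are low. I'll go on.

```bash
python3 -m inch '[{"grip":36,"tx":-4,"ty":-0.2,"tz":0,"wx":0,"wy":0,"wz":0},{"grip":36,"tx":-8,"ty":-0.4,"tz":0,"wx":0,"wy":0,"wz":0},{"grip":36,"tx":-12,"ty":-0.6,"tz":0,"wx":0,"wy":0,"wz":0},{"grip":36,"tx":-16,"ty":-0.8,"tz":0,"wx":0,"wy":0,"wz":0},{"grip":36,"tx":-20,"ty":-0.8,"tz":0,"wx":0,"wy":0,"wz":0}]';python3 -m inch '[{"grip":36,"tx":-4,"ty":0,"tz":0,"wx":0,"wy":0,"wz":0},{"grip":36,"tx":-8,"ty":0,"tz":0,"wx":0,"wy":0,"wz":0},{"grip":36,"tx":-12,"ty":0,"tz":0,"wx":0,"wy":0,"wz":0},{"grip":36,"tx":-16,"ty":0,"tz":0,"wx":0,"wy":0,"wz":0},{"grip":36,"tx":-20,"ty":0,"tz":0,"wx":0,"wy":0,"wz":0}]'; python3 go.py -180 0 74 180;python3 ff.py -44 10 pics/t6.png
```

```text
t: 10.58
position: [0.4837, 0.1295, 0.0739]
tool_rot: [180.0, -0.0, 100.0]
wrist_force: [0.1, 1.7, 0.6]
gripper_width: 0.036
t: 11.2
position: [0.4872, 0.1098, 0.0738]
tool_rot: [180.0, -0.0, 100.0]
wrist_force: [-0.9, 2.0, 0.1]
gripper_width: 0.0357
t 11.2 st xy z -108.5 1.0 73.8 F [-0.9  2.   0.1] grip 35.7
shift [71.5 -1.  -0.2] turn [ 0.01 -0.   -0.  ]
('top',) [-44.15   0.21  -1.74] -238.61163330078125
st in this pic: rel [-44.57   0.89  -1.8 ] -187.19119262695312
```

View pics/t6.png

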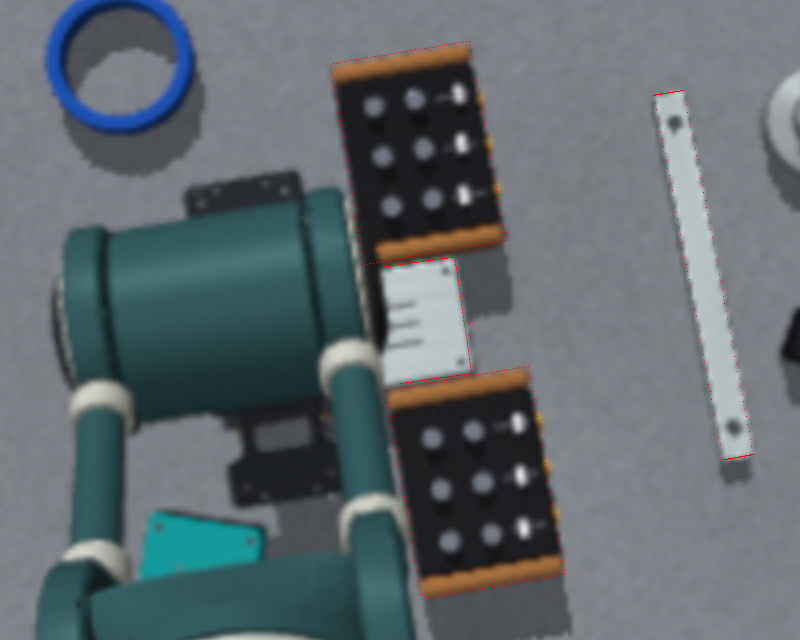

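```bash
python3 - <<'E'
from h import *
p=ctrl.capture("scene"); cv2.imwrite("pics/s6.png",cv2.resize(p["frame"][150:260,190:330],None,fx=5,fy=5,interpolation=cv2.INTER_CUBIC))
p=ctrl.capture("top"); cv2.imwrite("pics/t6b.png",cv2.resize(p["frame"][185:230,245:295],None,fx=12,fy=12,interpolation=cv2.INTER_CUBIC))
E
```

```text
(no output)
```

View pics/s6.png

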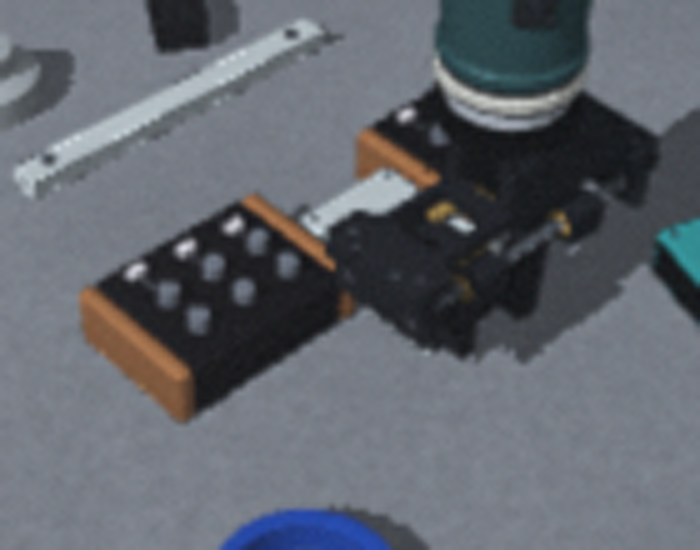

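View pics/t6b.png

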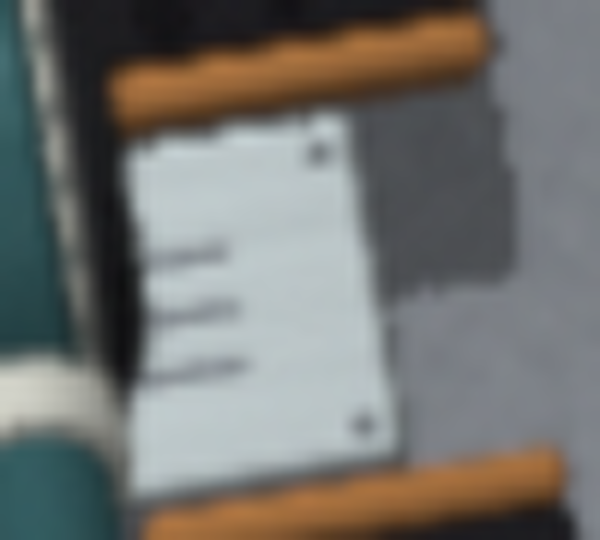

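```bash
python3 - <<'E'
from ed import *
s=ctrl.get_state(); print(s["wrist_force"],s["wrist_torque"],s["tool_rot"],s["position"])
st=np.array([.5052,.0028,np.radians(-79.95)])
p=ctrl.capture("top")
# subpixel front edge of the preamp: sample profiles along station x at z=34 for y range, find max gradient
g=cv2.cvtColor(p["frame"],cv2.COLOR_BGR2GRAY).astype(np.float32)
def edge(y,x0,x1,z):
    xs=np.arange(x0,x1,.25); P=np.c_[xs,np.full_like(xs,y),np.full_like(xs,z)]/1e3
    uv=proj(p,tf(st,P)).astype(np.float32)
    v=cv2.remap(g,uv[:,:1],uv[:,1:],cv2.INTER_LINEAR).ravel(); v=cv2.GaussianBlur(v.reshape(-1,1),(0,0),4).ravel()
    d=np.abs(np.gradient(v)); w=d*(d>.5*d.max()); return (xs*w).sum()/w.sum()
ys=np.arange(-32,33,4); e=[edge(y,3,20,34) for y in ys]; print(np.round(e,1)); print("front yaw",-np.degrees(np.polyfit(ys,e,1)[0]))
ys=np.arange(-110,111,10); e=[edge(y,152,168,15) for y in ys]; print(np.round(e,1)); print("rail yaw",-np.degrees(np.polyfit(ys,e,1)[0]))
E
```

```text
[ 0.0850456  -0.73604724  0.25850614] [-0.06099427  0.08735389  0.00224086] [-1.79990646e+02  3.12960880e-02  1.00041442e+02] [0.48714168 0.10953813 0.07371991]
[11.3 11.4 11.1 10.8 10.9 11.3 11.2 11.6 11.7 12.  11.6 11.7 11.9 11.9
 11.8 12.5 12.1]
front yaw -1.0821713526127086
[160.6 163.2 161.2 160.5 160.7 161.2 161.  160.4 160.3 161.2 160.8 160.1
 160.7 160.9 160.6 159.9 160.6 161.  160.2 160.  161.  163.2 159.9]
rail yaw 0.12244890258827833
```

The preamp has drifted about 1–2° clockwise, still within clearance. I'll bring the rear back about 1 mm to -y as I push.

```bash
python3 -m inch '[{"grip":36,"tx":-4,"ty":-0.3,"tz":0,"wx":0,"wy":0,"wz":0},{"grip":36,"tx":-8,"ty":-0.6,"tz":0,"wx":0,"wy":0,"wz":0},{"grip":36,"tx":-12,"ty":-0.9,"tz":0,"wx":0,"wy":0,"wz":0},{"grip":36,"tx":-16,"ty":-1.2,"tz":0,"wx":0,"wy":0,"wz":0},{"grip":36,"tx":-20,"ty":-1.5,"tz":0,"wx":0,"wy":0,"wz":0}]'; python3 go.py -180 0 74 180;python3 ff.py -24 20 pics/t7.png
```

```text
t: 12.02
position: [0.4891, 0.0897, 0.0737]
tool_rot: [-180.0, 0.0, 100.0]
wrist_force: [-0.6, 1.1, -0.6]
gripper_width: 0.036
t 12.03 st xy z -88.4 -0.7 73.7 F [-0.6  1.1 -0.6] grip 36.0
shift [91.6  0.7 -0.3] turn [-0.01  0.   -0.  ]
('top',) [-24.13  -0.84  -1.77] -237.16700744628906
st in this pic: rel [-24.29  -0.12  -1.72] -165.27703857421875
```

View pics/t7.png

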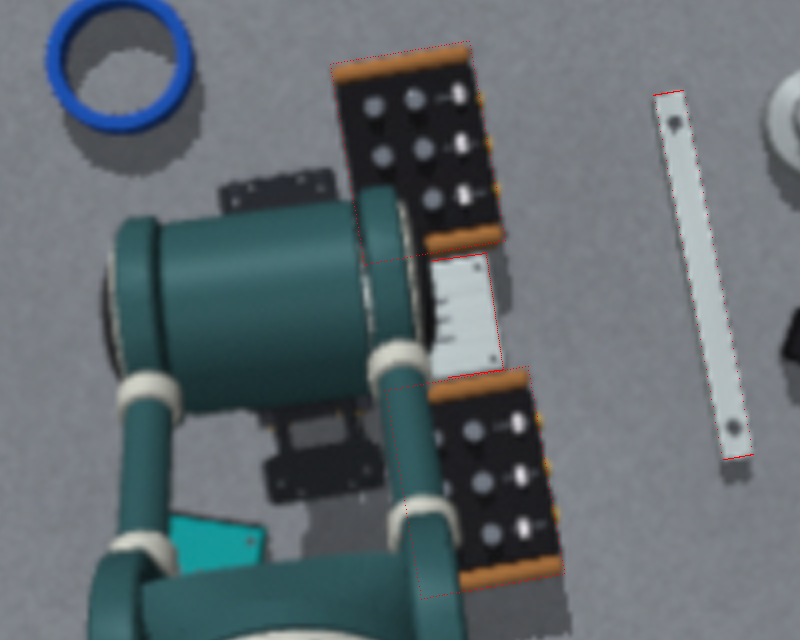

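```bash
cat > fe.py <<'E'
from ed import *
import sys
st=np.array([.5052,.0028,np.radians(-79.95)])
p=ctrl.capture("top"); xf=float(sys.argv[1])
g=cv2.cvtColor(p["frame"],cv2.COLOR_BGR2GRAY).astype(np.float32)
def edge(y,x0,x1,z):
    xs=np.arange(x0,x1,.25); P=np.c_[xs,np.full_like(xs,y),np.full_like(xs,z)]/1e3
    uv=proj(p,tf(st,P)).astype(np.float32)
    v=cv2.remap(g,uv[:,:1],uv[:,1:],cv2.INTER_LINEAR).ravel(); v=cv2.GaussianBlur(v.reshape(-1,1),(0,0),4).ravel()
    d=np.abs(np.gradient(v)); w=d*(d>.5*d.max()); return (xs*w).sum()/w.sum()
ys=np.arange(-32,33,2); e=np.array([edge(y,xf-8,xf+8,34) for y in ys]); k=np.polyfit(ys,e,1);r=e-np.polyval(k,ys); m=abs(r)<.8
k=np.polyfit(ys[m],e[m],1);print("front x",k[1].round(1),"yaw",-np.degrees(k[0]).round(2),"sd",r[m].std().round(2),m.sum())
E
python3 fe.py 31; python3 -m inch '[{"grip":36,"tx":-4,"ty":0,"tz":0,"wx":0,"wy":0,"wz":-0.3},{"grip":36,"tx":-8,"ty":0,"tz":0,"wx":0,"wy":0,"wz":-0.6},{"grip":36,"tx":-12,"ty":0,"tz":0,"wx":0,"wy":0,"wz":-0.9},{"grip":36,"tx":-16,"ty":0,"tz":0,"wx":0,"wy":0,"wz":-1.2},{"grip":36,"tx":-20,"ty":0,"tz":0,"wx":0,"wy":0,"wz":-1.2}]'; python3 go.py -180 0 74 180;python3 fe.py 51
```

```text
front x 31.5 yaw -1.38 sd 0.27 31
t: 12.75
position: [0.4927, 0.0701, 0.0738]
tool_rot: [180.0, 0.0, 101.3]
wrist_force: [-0.0, 1.3, -0.1]
gripper_width: 0.0358
t 12.75 st xy z -68.5 -0.5 73.8 F [-0.   1.3 -0.1] grip 35.8
shift [111.5   2.9  -0.2] turn [0.  0.  1.2]
front x 50.6 yaw 0.95 sd 0.18 31
```

```bash
python3 -m inch '[{"grip":36,"tx":-4,"ty":-0.1,"tz":0,"wx":0,"wy":0,"wz":0.3},{"grip":36,"tx":-8,"ty":-0.2,"tz":0,"wx":0,"wy":0,"wz":0.6},{"grip":36,"tx":-12,"ty":-0.3,"tz":0,"wx":0,"wy":0,"wz":0.9},{"grip":36,"tx":-16,"ty":-0.3,"tz":0,"wx":0,"wy":0,"wz":0.9},{"grip":36,"tx":-20,"ty":-0.3,"tz":0,"wx":0,"wy":0,"wz":0.9}]'; python3 go.py 0 0 74 180;python3 fe.py 71; python3 ff.py 16 30 pics/t8.png
```

```text
t: 13.42
position: [0.4963, 0.0505, 0.0738]
tool_rot: [-180.0, -0.0, 100.3]
wrist_force: [-0.9, 1.7, 0.6]
gripper_width: 0.0354
t 13.43 st xy z -48.5 -0.5 73.8 F [-0.9  1.7  0.6] grip 35.4
shift [-48.5   0.2  -0.2] turn [-0.   -0.    0.29]
front x 70.6 yaw 0.04 sd 0.22 33
('top',) [  1.07  11.64 -14.51] -194.43252563476562
st in this pic: rel [  0.63  13.8  -14.72] -135.72891235351562
```

View pics/t8.png

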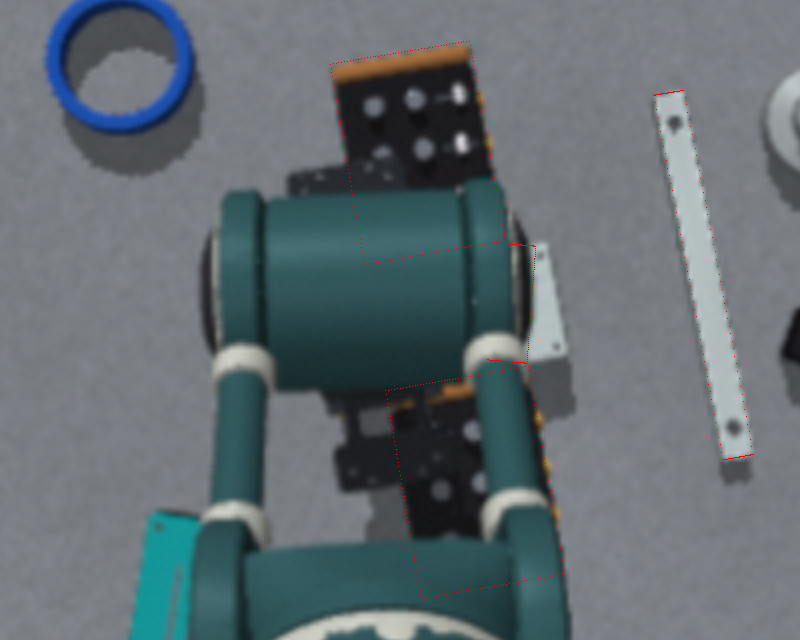

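Yaw is now about 0 (front edge 0.04°). The side-edge fit is invalid here because the arm covers the box. I'll carry on.

```bash
python3 -m inch '[{"grip":36,"tx":-4,"ty":0,"tz":0,"wx":0,"wy":0,"wz":0.2},{"grip":36,"tx":-8,"ty":0,"tz":0,"wx":0,"wy":0,"wz":0.2},{"grip":36,"tx":-12,"ty":0.2,"tz":0,"wx":0,"wy":0,"wz":0.2},{"grip":36,"tx":-16,"ty":0.2,"tz":0,"wx":0,"wy":0,"wz":0.2},{"grip":36,"tx":-20,"ty":0.2,"tz":0,"wx":0,"wy":0,"wz":0.2}]';python3 fe.py 91;  python3 -m inch '[{"grip":36,"tx":-4,"ty":0,"tz":0,"wx":0,"wy":0,"wz":0},{"grip":36,"tx":-8,"ty":0,"tz":0,"wx":0,"wy":0,"wz":0},{"grip":36,"tx":-12,"ty":0,"tz":0,"wx":0,"wy":0,"wz":0},{"grip":36,"tx":-16,"ty":0,"tz":0,"wx":0,"wy":0,"wz":0},{"grip":36,"tx":-20,"ty":0,"tz":0,"wx":0,"wy":0,"wz":0}]'; python3 go.py 41 0 74 180;python3 fe.py 111
```

```text
t: 14.15
position: [0.5001, 0.0308, 0.0738]
tool_rot: [-180.0, -0.0, 100.1]
wrist_force: [0.0, 1.8, 1.8]
gripper_width: 0.0357
front x 88.4 yaw 0.14 sd 0.44 6
t: 14.82
position: [0.5036, 0.0111, 0.0738]
tool_rot: [-180.0, -0.0, 100.1]
wrist_force: [-0.7, 2.1, 1.4]
gripper_width: 0.0358
t 14.82 st xy z -8.5 -0.1 73.8 F [-0.7  2.1  1.4] grip 35.8
shift [-49.5   0.1  -0.2] turn [-0.  -0.   0.1]
front x 113.8 yaw -5.97 sd 0.35 17
```

```bash
python3 - <<'E'
from h import *
p=ctrl.capture("top"); cv2.imwrite("pics/t9.png",cv2.resize(p["frame"][130:290,190:390],None,fx=4,fy=4,interpolation=cv2.INTER_CUBIC))
p=ctrl.capture("scene"); cv2.imwrite("pics/s9.png",cv2.resize(p["frame"][140:250,160:320],None,fx=5,fy=5,interpolation=cv2.INTER_CUBIC))
E
```

```text
(no output)
```

View pics/t9.png

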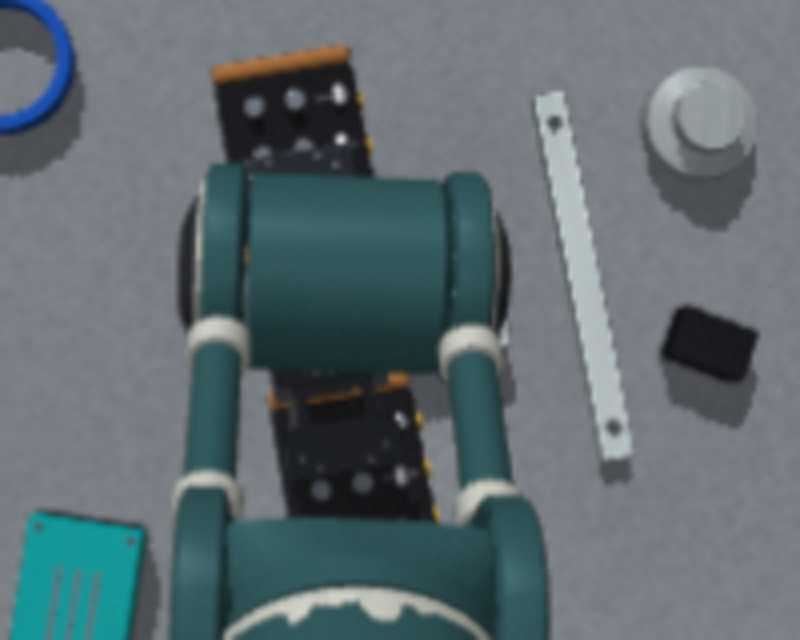

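View pics/s9.png

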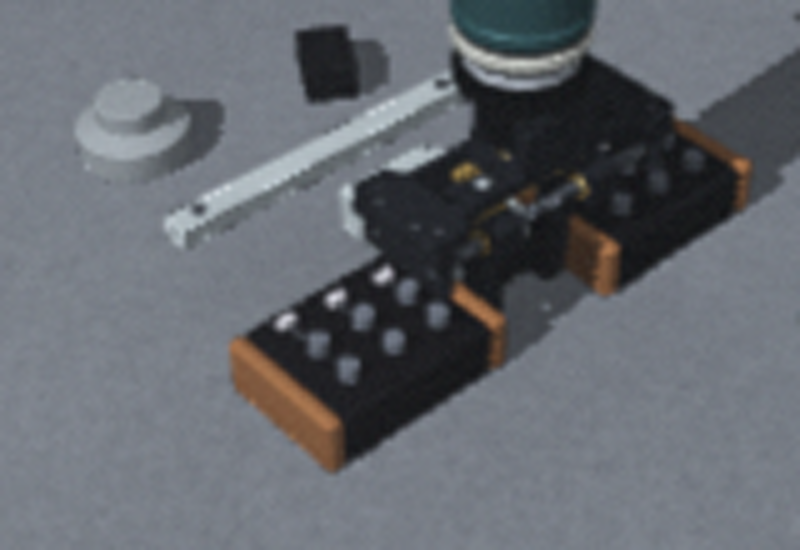

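The arm hides most of the box from above; in the scene view its front (350,210) follows straight. The 6° reading came from the arm's edge. Two more normal pushes, then slow contact with the rail.

```bash
python3 -m inch '[{"grip":36,"tx":-4,"ty":0,"tz":0,"wx":0,"wy":0,"wz":0},{"grip":36,"tx":-8,"ty":0,"tz":0,"wx":0,"wy":0,"wz":0},{"grip":36,"tx":-12,"ty":0,"tz":0,"wx":0,"wy":0,"wz":0},{"grip":36,"tx":-16,"ty":0,"tz":0,"wx":0,"wy":0,"wz":0},{"grip":36,"tx":-20,"ty":0,"tz":0,"wx":0,"wy":0,"wz":0}]';  python3 -m inch '[{"grip":36,"tx":-4,"ty":0,"tz":0,"wx":0,"wy":0,"wz":0},{"grip":36,"tx":-8,"ty":0,"tz":0,"wx":0,"wy":0,"wz":0},{"grip":36,"tx":-12,"ty":0,"tz":0,"wx":0,"wy":0,"wz":0},{"grip":36,"tx":-16,"ty":0,"tz":0,"wx":0,"wy":0,"wz":0},{"grip":36,"tx":-20,"ty":0,"tz":0,"wx":0,"wy":0,"wz":0}]'; python3 -m inch '[{"grip":36,"tx":-1,"ty":0,"tz":0,"wx":0,"wy":0,"wz":0.1},{"grip":36,"tx":-2,"ty":0,"tz":0,"wx":0,"wy":0,"wz":0.1},{"grip":36,"tx":-3,"ty":0,"tz":0,"wx":0,"wy":0,"wz":0.1},{"grip":36,"tx":-4,"ty":0,"tz":0,"wx":0,"wy":0,"wz":0.1},{"grip":36,"tx":-5,"ty":0,"tz":0,"wx":0,"wy":0,"wz":0.1}]'; python3 go.py 41 0 74 180
python3 - <<'E'
from h import *
p=ctrl.capture("scene"); cv2.imwrite("pics/s10.png",cv2.resize(p["frame"][140:250,160:320],None,fx=5,fy=5,interpolation=cv2.INTER_CUBIC))
E
```

```text
t: 15.6
position: [0.5071, -0.0086, 0.0737]
tool_rot: [-180.0, -0.0, 100.1]
wrist_force: [-0.8, 2.1, 0.4]
gripper_width: 0.0361
t: 16.23
position: [0.5106, -0.0283, 0.0738]
tool_rot: [-180.0, 0.0, 100.1]
wrist_force: [0.2, 2.0, 0.7]
gripper_width: 0.0359
t: 16.85
position: [0.5115, -0.0329, 0.0738]
tool_rot: [-180.0, -0.0, 100.1]
wrist_force: [0.1, 1.8, -1.0]
gripper_width: 0.0361
t 16.85 st xy z 36.3 -0.1 73.8 F [ 0.1  1.8 -1. ] grip 36.1
shift [-4.7  0.1 -0.2] turn [-0. -0.  0.]
```

View pics/s10.png

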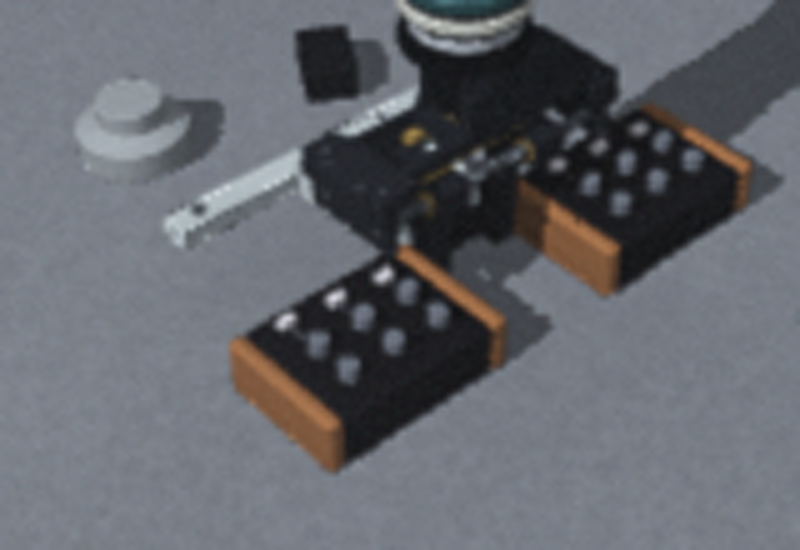

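```bash
python3 -m inch '[{"grip":36,"tx":-0.8,"ty":0,"tz":0,"wx":0,"wy":0,"wz":0},{"grip":36,"tx":-1.6,"ty":0,"tz":0,"wx":0,"wy":0,"wz":0},{"grip":36,"tx":-2.4,"ty":0,"tz":0,"wx":0,"wy":0,"wz":0},{"grip":36,"tx":-3.2,"ty":0,"tz":0,"wx":0,"wy":0,"wz":0},{"grip":36,"tx":-4,"ty":0,"tz":0,"wx":0,"wy":0,"wz":0}]'; python3 go.py 41 0 74 180
```

```text
t: 17.52
position: [0.5118, -0.0356, 0.0738]
tool_rot: [-180.0, -0.1, 100.0]
wrist_force: [-1.8, 10.6, 1.6]
gripper_width: 0.0362
t 17.52 st xy z 39.0 -0.2 73.8 F [-1.8 10.6  1.6] grip 36.2
shift [-2.   0.2 -0.2] turn [-0.03 -0.14 -0.04]
```

Force rises to 10.6 N: it is on the rail. I'll press lightly a little more to square it, then back off.

```bash
python3 -m inch '[{"grip":36,"tx":-0.3,"ty":0,"tz":0,"wx":0,"wy":0,"wz":0},{"grip":36,"tx":-0.6,"ty":0,"tz":0,"wx":0,"wy":0,"wz":0},{"grip":36,"tx":-0.8,"ty":0,"tz":0,"wx":0,"wy":0,"wz":0},{"grip":36,"tx":-0.8,"ty":0,"tz":0,"wx":0,"wy":0,"wz":0},{"grip":36,"tx":-0.8,"ty":0,"tz":0,"wx":0,"wy":0,"wz":0}]'; python3 go.py 41 0 74 180
python3 -m inch '[{"grip":36,"tx":1.5,"ty":0,"tz":0,"wx":0,"wy":0,"wz":0},{"grip":36,"tx":6,"ty":0,"tz":0,"wx":0,"wy":0,"wz":0},{"grip":36,"tx":20,"ty":0,"tz":0,"wx":0,"wy":0,"wz":0},{"grip":36,"tx":40,"ty":0,"tz":0,"wx":0,"wy":0,"wz":0},{"grip":36,"tx":60,"ty":0,"tz":0,"wx":0,"wy":0,"wz":0}]'
python3 -m inch '[{"grip":36,"tx":20,"ty":0,"tz":-30,"wx":0,"wy":0,"wz":0},{"grip":36,"tx":40,"ty":0,"tz":-70,"wx":0,"wy":0,"wz":0},{"grip":36,"tx":80,"ty":0,"tz":-100,"wx":0,"wy":0,"wz":0},{"grip":36,"tx":130,"ty":0,"tz":-120,"wx":0,"wy":0,"wz":0},{"grip":36,"tx":180,"ty":0,"tz":-130,"wx":0,"wy":0,"wz":0}]'
python3 - <<'E'
from ed import *
st=np.array([.5052,.0028,np.radians(-79.95)]); c,s=np.cos(st[2]),np.sin(st[2])
t=ctrl.capture("top");sc=ctrl.capture("scene")
for L in([t],[sc],[t,sc]):
    s2,e2=efit(L,ST,st)
    q,e=efit(L,PRE,[st[0]+.105*c,st[1]+.105*s,st[2]]); print(np.round(rel(st,q),2),e,"own st",np.round(rel(s2,q),2),e2)
over(t,[(q,PRE),(st,ST)],"pics/o_t11.png",(190,110,390,290),3.3)
over(sc,[(q,PRE),(st,ST)],"pics/o_s11.png",(160,140,320,250),4)
E
```

```text
t: 18.15
position: [0.5118, -0.0357, 0.0738]
tool_rot: [-180.0, -0.2, 100.0]
wrist_force: [-1.1, 10.9, 2.3]
gripper_width: 0.0357
t 18.15 st xy z 39.1 -0.2 73.8 F [-1.1 10.9  2.3] grip 35.7
shift [-1.9  0.2 -0.2] turn [-0.04 -0.19 -0.03]
t: 18.77
position: [0.5018, 0.0222, 0.0739]
tool_rot: [180.0, 0.0, 100.0]
wrist_force: [0.5, 0.4, 0.3]
gripper_width: 0.0361
t: 19.4
position: [0.4707, 0.2006, 0.2058]
tool_rot: [179.8, -0.0, 100.0]
wrist_force: [0.7, -0.2, 0.4]
gripper_width: 0.0361
[106.4   -2.15   0.23] -180.2670135498047 own st [106.14  -1.62   0.25] -188.6211395263672
[102.48   1.2    0.48] -177.8585205078125 own st [103.83   7.3   -0.66] -140.41842651367188
[105.43  -1.31   0.16] -338.009033203125 own st [105.49  -1.42   0.16] -316.5411376953125
```

View pics/o_t11.png

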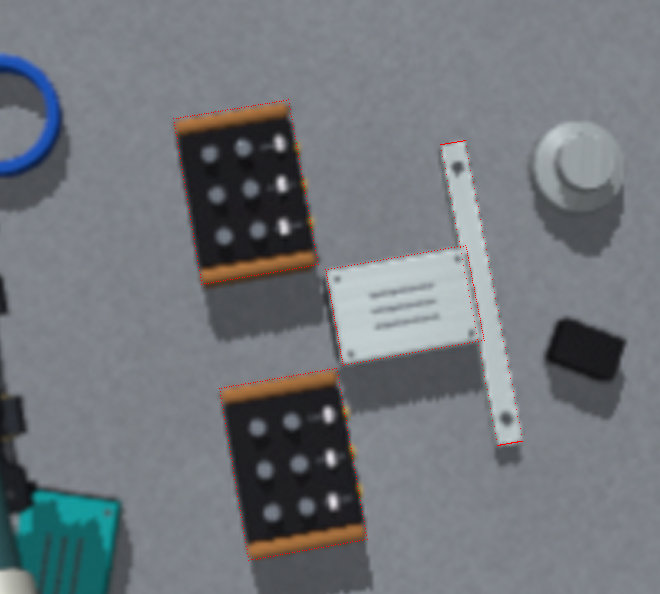

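View pics/o_s11.png

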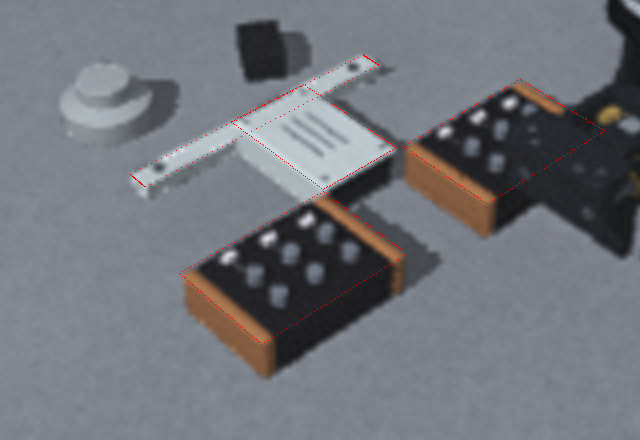

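The preamp lies flush on the rail: x≈105.4, y≈-1.3 mm, yaw ≈0.2°. One check of the bystanders, then I hand in.

```bash
python3 - <<'E'
from h import *
import pickle
t0=pickle.load(open("top0.pkl","rb"))["frame"]; t=ctrl.capture("top")["frame"]
for n,(a,b,c,d) in dict(tape=(165,120,215,170),weight=(343,140,382,190),cart=(350,200,385,235)).items():
    df=cv2.absdiff(t0[b:d,a:c],t[b:d,a:c]).max(2)
    print(n,df.max(),(df>40).sum())
print(ctrl.get_state()["wrist_force"].round(1)); ctrl.sign_off()
E
```

```text
tape 13 0
weight 15 0
cart 11 0
[-1.1  0.1  0.1]
the job is handed in; nothing more can be done
```

The preamp now sits against the stop rail, having gone flat along the table through the gap between the mixers. I pushed it sideways first, with two fingers on its long side, to line it up. Then I pushed it from behind with both fingers, never gripping or lifting it, until the wrist force rose to about 11 N at the rail. I backed the gripper off and handed in at about 20 s of the 72 s allowed.

**Final position:** fitted to both cameras, the box is at x ≈ 105.4 mm (105 expected), y ≈ -1.3 mm, and turned about 0.2° from the rail. In both pictures its front face lies along the rail.

**Bystanders:** the tape roll, record weight and cartridge case look unchanged from the first top picture. The robot was touching nothing when I handed in.

**Checks that disagreed or failed:**
- **Drift in the gap:** the box turned about 1–2° midway. I corrected it by turning the tool slightly.
- **Hidden views:** two fits inside the gap were wrong because the arm blocked the view, and I ignored them.
- **Scene camera alone:** it put the box 2–3 mm away in x and y, and its own fit of the mixers and rail was poor. I relied on the combined fit and the force contact.

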